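# Line up a cover's hinge knuckle in the pinning jig and hold it

## Task

On the hinge jig, first draw the steel hinge pin back by its red knob until the pin is out of the gap between the two fixed knuckles. Then take the white cover out of the rack, lower its steel knuckle into that gap with the cover standing upright, press it down until the orange sprung cradle bottoms and the knuckle holes line up, and finish while still gripping the cover and holding it down like that. Leave the blue cover, screwdriver and tape roll where they are.

Things in the scene. Friction and masses are not known exactly. Their poses are not given: they have to be found in the camera images.
- jig: Fixed hinge jig. Origin on the table under the hinge, z up, y along the hinge, x to the grey jamb block (x 30 to 75 mm, y +-55 mm, 62 mm high) with the fixed steel leaf. Base plate x -50 to 80, y -70 to 210, 12 mm thick. Two fixed knuckles, barrels 18 mm across, at y -47.5 to -19.5 and 19.5 to 47.5 mm (39 mm gap), rims bevelled 3 mm. Beyond, y 75 to 212, a rail and stop under the pin, 60 mm high.
- jig_hole (a point): Point on the fixed knuckles' hole axis, in the middle of the gap, 65 mm above the table; axes as the jig's. The cover's knuckle hole belongs here.
- pin (a joint): Travel of the 7 mm hinge pin along the jig's +y, in m: 0 = fully in, through both knuckles; 0.085 = drawn out to its stop. It starts with its tip in the gap; the tip leaves the gap, into the bore of the +y knuckle, at 0.0655: draw it past that. It stays where it is left (friction about 2 N).
- pin_knob (a point): Middle of the grip of the pin's upright red knob, 14 mm across and 28 mm high, 24 mm above the hole axis (knob from 75 to 103 mm above the table), free on all sides; it moves with the pin.
- cradle (a joint): How far the orange sprung V cradle in the gap is pressed down, in m: 0 = up, 0.008 = bottomed. The V (45 degree sides, 20 mm wide mouth) centres the cover's knuckle across the hinge; a knuckle lying in it is 8 mm above the fixed holes when it is up, in line with them when bottomed. Spring about 5 N at first, 8 N at the bottom; it lifts the cover again if let go.
- rack: Fixed black rack, base 75 (x) x 212 (y) x 8 mm, origin under its centre on the table. Two places side by side at y = +50 and -50 mm; in each a cover stands upright, the ends of its plate in 6 mm wide grooves between posts 75 mm high. A cover must rise straight up 40 mm to come out.
- cover: White cover on a steel knuckle, about 120 g, same front and back. Origin at the centre of its knuckle hole (24 mm above the table in the rack), y along the hole, z up the cover, x across its thickness. Barrel 18 mm across, 34 mm long, ends bevelled 3 mm. Plate 4 mm thick, 70 mm wide, 16 to 66 mm above the hole; on top a grip bar 12 mm thick (x), 56 mm long (y), 58 to 80 mm above the hole.
- cover_grip (a point): Middle of the white cover's grip bar, 69 mm above its hole; axes as the cover's. Grip it from above, fingers closing along x.
- cover_hole (a point): Centre of the white cover's knuckle hole (same point as the cover's origin).
- blue_cover: Cover of the same shape in blue, in the rack's other place. To be left alone. Origin at the centre of its knuckle hole.
- screwdriver: Screwdriver lying on the table beyond the jig and rack, to be left alone.
- tape: Roll of orange tape lying on the table, 60 mm across, 24 mm high, origin under its centre. To be left alone.
Not all that is in view belongs to the job. Of the things shaped like the cover, the white one is meant.

How it is judged:
By the outcome, as a careful person would: the job done as asked, in the order asked, and still so for the second after the job is handed in, while the arm keeps its last pose, push and grip.
It also fails if it takes over 48 s, if anything falls off the work surface, if the arm or the gripper's body presses on something with over 40 N, if the wrist force passes 120 N, or if a joint passes its speed limit or range.

## Robot

A 7-joint arm with a two-finger parallel gripper is mounted at the origin on the work surface. World frame = base frame: x ahead of the robot, y to its left, z up, the work surface at z = 0. Lengths are in m, angles in rad, forces in N, time in s.
With the tool pointing down it reaches from about 0.425 to 0.875 m from the base axis. Payload 4.7 kg.
Tool frame: the origin (TCP) lies on the mounting face of the last link; the fingertips stand 182 mm ahead of it and the grasp point (between the pads) lies 164 mm ahead of it; x points along the fingers, y is the direction in which the jaws open and shut, and the axes are right-handed (so a half turn about x gives the same grasp; the last joint's range is limited). The gripper opens to 87 mm and grips with 3 to 60 N. Pads are 19 mm wide; open, the fingers measure 117 mm over their backs; the gripper's body (75 mm by 190 mm) begins 51 mm behind the grasp point.
Start: joints at [-1.24, 0.321, -0.07, 1.45, 0.023, 1.371, -0.057], TCP at [0.203, 0.618, 0.405] pointing down, gripper open.
Joint ranges: [-2.86, 2.86], [-0.3, 2.09], [-1.38, 1.24], [0.06, 2.45], [-1.56, 4.7], [0.09, 2.05], [-2.69, 2.69]. Speed limits (rad/s): [2.57, 2.57, 3.14, 3.14, 3.14, 3.14, 3.14].

## Interface

Orientations are given as a rotation vector (axis times angle).
In Python, from bench import monitor, get_image, ctrl gives the robot as it stands.
- The arm moves only by the shell command python3 -m creep 'ROWS' [FORCE]. ROWS is JSON, a list of rows, each a list of 7 numbers: the shift along the tool's x, y, z in mm, then the turn, a rotation vector about the tool's x, y, z in rad, then the finger opening in mm, from 0 to 87. A call has 1 to 5 rows; each row shifts and turns the commanded pose from where the row before left it, along the tool's axes as they then stand; what a row does not reach is not made up. A row lasts 1/10 s, in which the tool goes at most 50 mm and 8.59 degrees, less where a joint would pass 70% of its speed; a pose out of reach is approached as far as the arm can. A call is refused whole if a number of a shift passes 50 or a number of a turn 0.15, either way. A call with a gripper value outside its range is refused whole. The fingers move at their own pace and stop on an object; FORCE is the grip in N (left out, the last holds). Time passes only in rows, so rows that do not move let the fingers close. It gives the time, the measured TCP pose, the force and the opening at its end, in the units of the state.
- monitor.get_state(): the state, without advancing time (a new reading comes with each control period).
- get_image(name): name is "scene" or "top" or "wrist"; returns a dict with "img" (400x640x3 uint8, red, green, blue), "mtx" (3x3 intrinsics, pixels), "view" (4x4, takes a point from world to camera coordinates). Camera axes: x right, y up, looking along -z (the intrinsics and any distortion apply to the point x, -y, -z); pixel columns grow to the right and rows downward; lengths in m; the calibration is good to about 2 mm. The wrist camera is an equidistant fisheye: a pixel r from the principal point sees the ray r / f radians off the axis. A picture is of the moment at which its call begins. There is no depth.
- ctrl.close_job(): hands the job in, once; it reports no verdict.
The state is a dict: "time": time; "joint_positions": joint angles; "qd": joint speeds; "joint_torque": joint torques, N m; "position": TCP position; "tool_rot": TCP orientation; "ft_force": force on the tool from outside, world axes, zero at the start; "torque": the same for the moment, N m; "grip_width": opening from 0.0 (shut) to 1.0 (fully open).
Only numpy, scipy, OpenCV 4.12 (cv2) and the standard library are available. Lean on these libraries where they do the work, as an engineer would, in place of code of your own. Each camera call takes 0.05 s, during which the arm holds its last target.

## Working session

There is one attempt and no reset: what is moved stays moved. The work goes in short steps, Python scripts to look and compute and a shell command to move; the robot and the scene stay as the last step left them, time stands still between calls to the robot, and variables do not carry over. Pictures are saved under pics/ and viewed, and the job is handed in when it is done.

```bash
ls; mkdir -p pics
python3 - <<'E'
from bench import monitor,get_image
import cv2,numpy as np
for n in ["scene","top","wrist"]:
    d=get_image(n); cv2.imwrite(f"pics/{n}0.png",d["img"][:,:,::-1]); print(n,d["mtx"].tolist(),d["view"].round(4).tolist() if hasattr(d["view"],"round") else d["view"], [k for k in d])
s=monitor.get_state(); print(s)
E
```

```text
pics
scene [[363.1052743987647, 0.0, 327.1618710950173], [0.0, 363.1052743987647, 199.36423121055591], [0.0, 0.0, 1.0]] [[0.0942, 0.9954, 0.0182, 0.0339], [-0.7782, 0.0622, 0.6249, 0.3791], [0.6209, -0.0731, 0.7805, -1.0764], [0.0, 0.0, 0.0, 1.0]] ['img', 'mtx', 'view']
top [[391.34580977105503, 0.0, 322.61430218126503], [0.0, 391.34580977105503, 205.25366920416405], [0.0, 0.0, 1.0]] [[0.0094, -0.9996, -0.0276, -0.0591], [0.9853, 0.0045, 0.1708, -0.5761], [-0.1706, -0.0288, 0.9849, -0.6907], [0.0, 0.0, 0.0, 1.0]] ['img', 'mtx', 'view']
wrist [[309.70691628693146, 0.0, 319.0113997349854], [0.0, 309.70691628693146, 192.03922580694484], [0.0, 0.0, 1.0]] [[0.3126, 0.9499, -0.0026, -0.6497], [-0.9177, 0.3013, -0.2588, 0.032], [-0.2451, 0.0833, 0.9659, -0.391], [0.0, 0.0, 0.0, 1.0]] ['img', 'mtx', 'view']
{'time': 0.15, 'joint_positions': array([-1.2398949 ,  0.32163124, -0.07012149,  1.45144204,  0.02261124,
        1.37083868, -0.0569107 ]), 'qd': array([ 0.00020407, -0.00171199,  0.0002809 , -0.00412378,  0.00073122,
        0.00038289,  0.00093738]), 'joint_torque': array([ 1.13612475e-04, -4.91798544e+01, -4.04723100e-01, -3.12873280e+01,
       -6.39058161e-02,  4.05091303e-02,  1.07588255e-04]), 'position': array([0.20245047, 0.61748207, 0.40390308]), 'tool_rot': array([ 0.2473902 ,  1.55661544, -0.24979313]), 'ft_force': array([-0.38330638,  0.97249093,  0.06037409]), 'torque': array([ 0.02859385, -0.0077407 , -0.019203  ]), 'grip_width': 1.0053535127916198}
```

View pics/scene0.png

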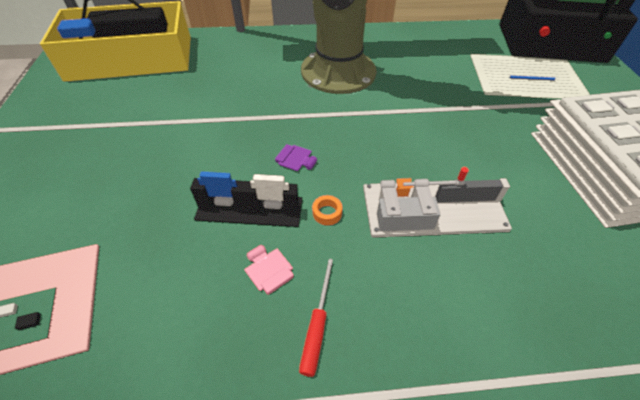

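View pics/top0.png

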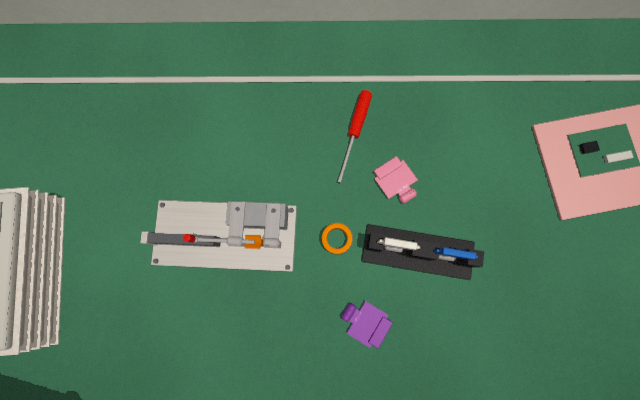

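View pics/wrist0.png

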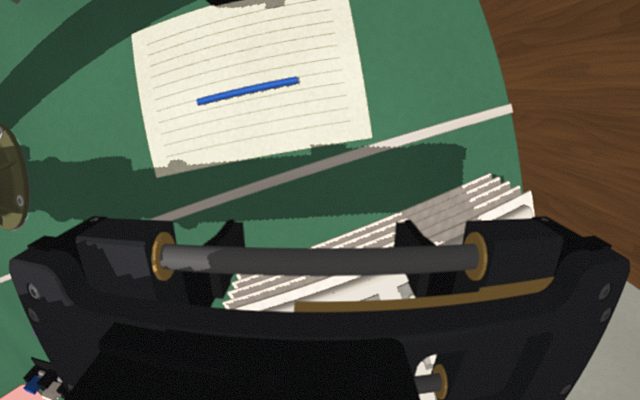

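The scene view shows the jig right of centre (knob at about 462,174). The rack is left with blue (217,185) and white (269,188). In the top view the jig is at 155-297 × 200-270, the knob near (188,238) and the white bar near (401,243). Next I'll enlarge these.

```bash
cat > h.py <<'E'
import cv2,numpy as np
from scipy.spatial.transform import Rotation as R
from scipy.optimize import least_squares
CAM={}
def cam(n):
    from bench import get_image
    d=get_image(n); return np.array(d["mtx"]),np.array(d["view"]),d["img"]
def proj(K,V,P):
    c=np.asarray(P)@V[:3,:3].T+V[:3,3]; c=c*[1,-1,-1]
    p=c@K.T; return p[...,:2]/p[...,2:]
def ray(K,V,uv):
    d=np.linalg.inv(K)@[uv[0],uv[1],1]; d=d*[1,-1,-1]
    C=-V[:3,:3].T@V[:3,3]; return C,V[:3,:3].T@d
def atz(K,V,uv,z):
    C,d=ray(K,V,uv); return C+d*(z-C[2])/d[2]
def tri(obs):
    A=np.zeros((3,3));b=np.zeros(3)
    for K,V,uv in obs:
        C,d=ray(K,V,uv); d=d/np.linalg.norm(d); M=np.eye(3)-np.outer(d,d); A+=M;b+=M@C
    return np.linalg.solve(A,b)
E
python3 - <<'E'
import cv2
def c(f,x0,x1,y0,y1,k,o):
    i=cv2.imread(f"pics/{f}.png")[y0:y1,x0:x1]; cv2.imwrite(f"pics/{o}.png",cv2.resize(i,None,fx=k,fy=k,interpolation=cv2.INTER_CUBIC))
c("top0",140,300,190,280,5,"tj"); c("top0",355,495,215,285,5,"tr")
c("scene0",355,515,160,240,5,"sj"); c("scene0",185,315,165,235,6,"sr")
E
```

```text
(no output)
```

View pics/tj.png

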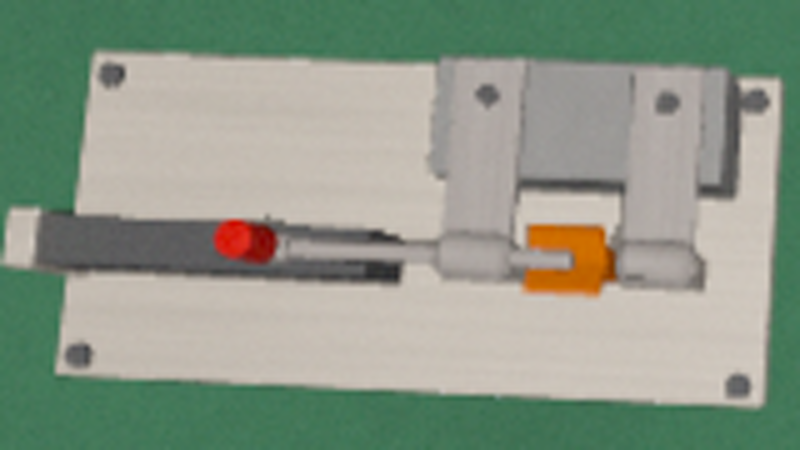

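View pics/tr.png

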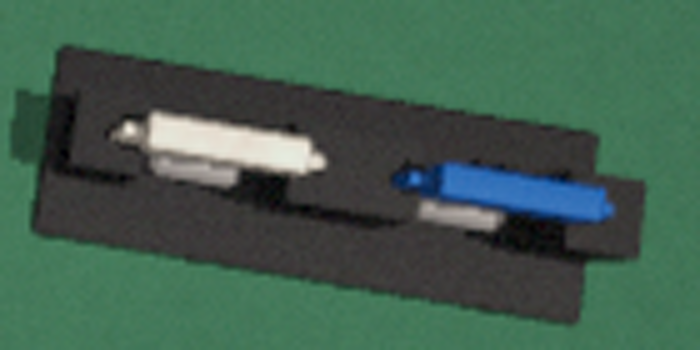

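View pics/sj.png

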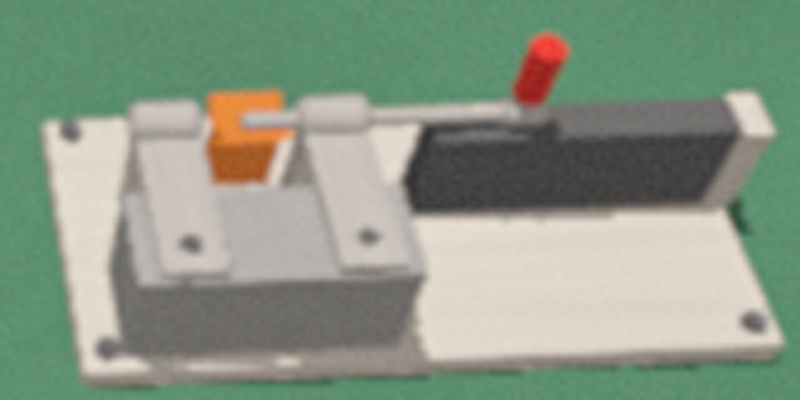

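View pics/sr.png

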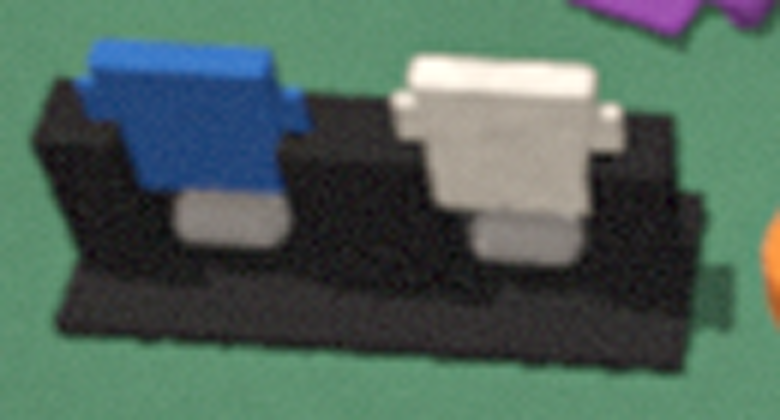

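The knob top is at about (187,237.5) in the top view, and the pin tip is in the gap over the orange cradle. The white cover's bar is at about (401,243) in top and is clear in the scene view. I'll fit poses from these points.

```bash
cat > fit.py <<'E'
from h import *
Kt,Vt,_=cam("top");Ks,Vs,_=cam("scene")
np.savez("cams.npz",Kt=Kt,Vt=Vt,Ks=Ks,Vs=Vs)
print("cams",(-Vt[:3,:3].T@Vt[:3,3]).round(3),(-Vs[:3,:3].T@Vs[:3,3]).round(3))
def up(c,k,o): return (np.array(c,float)+.5)/k-.5+o
T=lambda *c: up(c,5,(140,190)); S=lambda *c: up(c,5,(355,160))
TR=lambda *c: up(c,5,(355,215)); SR=lambda *c: up(c,6,(185,165))
J=[('t',T(95,52),(80,210,12)),('t',T(782,77),(80,-70,12)),('t',T(765,405),(-50,-70,12)),('t',T(57,375),(-50,210,12)),
('s',S(42,122),(-50,-70,12)),('s',S(85,373),(80,-70,12)),('s',S(785,347),(80,210,12)),
('s',S(140,283),(75,-55,62)),('s',S(422,275),(75,55,62)),('t',T(440,58),(75,55,62))]
def f(pts,name):
    def r(p):
        c,s=np.cos(p[2]),np.sin(p[2]); o=[]
        for n,uv,P in pts:
            x,y,z=np.array(P)/1000; W=np.array([p[0]+c*x-s*y,p[1]+s*x+c*y,z])
            o.append(proj(*((Kt,Vt) if n=='t' else (Ks,Vs)),W)-uv)
        return np.ravel(o)
    q=least_squares(r,[.5,.1,0],loss='soft_l1'); print(name,q.x.round(4)); print(r(q.x).reshape(-1,2).round(1).tolist()); return q.x
j=f(J,'jig')
C=[('t',TR(150,113),(6,28,104)),('t',TR(312,133),(6,-28,104)),('t',TR(307,172),(-6,-28,104)),('t',TR(148,150),(-6,28,104)),
('s',SR(415,57),(-6,-28,104)),('s',SR(595,65),(-6,28,104)),('s',SR(410,90),(6,-28,104)),('s',SR(597,98),(6,28,104))]
c=f(C,'cover')
for z,a,b in [(.103,T(236,239),S(549,48)),(.075,T(265,244),S(530,100))]:
    p=tri([(Kt,Vt,a),(Ks,Vs,b)]);print('knob',z,p.round(4),atz(Kt,Vt,a,z).round(4),atz(Ks,Vs,b,z).round(4))
    d=p[:2]-j[:2];cc,ss=np.cos(j[2]),np.sin(j[2]);print('jig frame',cc*d[0]+ss*d[1],-ss*d[0]+cc*d[1])
# pin axis / barrels at z=65..74
for uv in [T(703,262),T(440,250),T(612,258),T(520,254)]:
    p=atz(Kt,Vt,uv,.070);d=p[:2]-j[:2];print('barrel',p.round(4),cc*d[0]+ss*d[1],-ss*d[0]+cc*d[1])
E
python3 fit.py
```

```text
cams [ 0.45  -0.076  0.777] [ 0.96  -0.136  0.603]
jig [ 0.5057  0.0697 -0.0344]
[[-0.2, -0.4], [1.0, -0.1], [0.7, 0.6], [-0.2, 0.2], [0.4, -0.3], [-0.1, -0.1], [0.1, -0.6], [-0.3, 0.4], [1.9, -0.2], [0.2, -0.8]]
cover [ 0.5026 -0.1911 -0.1218]
[[0.3, -0.1], [0.6, 0.1], [1.0, -0.7], [-0.1, -0.5], [0.7, 0.1], [0.8, -0.3], [0.5, -0.6], [-0.1, -0.9]]
knob 0.103 [0.5093 0.1795 0.1019] [0.5092 0.1793 0.103 ] [0.5103 0.1786 0.103 ]
jig frame -0.00021562457301356952 0.10983190747409262
knob 0.075 [0.5102 0.1802 0.073 ] [0.5099 0.1792 0.075 ] [0.5118 0.1794 0.075 ]
jig frame 0.0006738292883274721 0.11060055455565296
barrel [0.5049 0.0204 0.07  ] 0.0009437822739661514 -0.049283655743196514
barrel [0.5086 0.1166 0.07  ] 0.00130042552280157 0.046909085141332386
barrel [0.5061 0.0536 0.07  ] 0.0010118077963568962 -0.016108121498563836
barrel [0.5074 0.0872 0.07  ] 0.0010648889018678863 0.017541525116340415
```

```bash
cat > go.py <<'E'
# usage: go.py x y z yaw  : grasp-point target, jaws along world dir(yaw) (mod pi), tool down
import sys
from h import *
from bench import monitor
s=monitor.get_state(); p=np.array(s["position"]);Rm=R.from_rotvec(s["tool_rot"]);M=Rm.as_matrix()
g=p+.164*M[:,0]
print("t",round(s["time"],2),"grasp",g.round(4),"x",M[:,0].round(3),"jaw",M[:,1].round(3),"F",np.array(s["ft_force"]).round(1),"w",round(s["grip_width"]*87,1),"q",np.array(s["joint_positions"]).round(2))
if len(sys.argv)>4:
    x,y,z,a=map(float,sys.argv[1:5])
    best=None
    for k in (0,np.pi):
        X=np.array([0,0,-1.]);Y=np.array([np.cos(a+k),np.sin(a+k),0]);Z=np.cross(X,Y)
        T=np.array([X,Y,Z]).T; r=(Rm.inv()*R.from_matrix(T)).as_rotvec()
        print("turn option",r.round(3))
        if best is None or np.linalg.norm(r)<np.linalg.norm(best[0]): best=(r,T)
    r,T=best
    tcp=np.array([x,y,z])+.164*np.array([0,0,1])
    print("TCP shift after turn, tool mm:",(1000*T.T@(tcp-p)).round(1)," before-turn axes:",(1000*M.T@(tcp-p)).round(1))
E
python3 go.py 0.5095 0.1795 0.18 -0.034; python3 go.py 0.5026 -0.1911 0.18 -0.1218
python3 - <<'E'
from h import *
d=np.load("cams.npz")
up=lambda c:(np.array(c)+.5)/5-.5+np.array((140,190))
print(atz(d['Kt'],d['Vt'],up((572,259)),.067))
E
```

```text
t 0.25 grasp [0.2024 0.6174 0.2403] x [-0.    -0.001 -1.   ] jaw [ 0.312  0.95  -0.001] F [-0.7  0.3  0.2] w 86.9 q [-1.24  0.32 -0.07  1.45  0.02  1.37 -0.06]
turn option [1.288e+00 1.000e-03 1.000e-03]
turn option [-1.854e+00 -1.000e-03  1.000e-03]
TCP shift after turn, tool mm: [ 60.3 321.7 427.4]  before-turn axes: [  60.6 -320.6  428.2]
t 0.25 grasp [0.2024 0.6174 0.2403] x [-0.    -0.001 -1.   ] jaw [ 0.312  0.95  -0.001] F [-0.7  0.3  0.2] w 86.9 q [-1.24  0.32 -0.07  1.45  0.02  1.37 -0.06]
turn option [1.376e+00 1.000e-03 1.000e-03]
turn option [-1.766e+00 -1.000e-03  1.000e-03]
TCP shift after turn, tool mm: [ 60.3 396.2 766.2]  before-turn axes: [  60.9 -674.9  537.1]
[0.5059095  0.06877834 0.067     ]
```

```bash
python3 -m creep '[[0,0,0,0.143,0,0,87],[0,0,0,0.143,0,0,87],[0,0,0,0.143,0,0,87],[0,0,0,0.143,0,0,87],[0,0,0,0.143,0,0,87]]' 30
python3 -m creep '[[0,0,0,0.143,0,0,87],[0,0,0,0.143,0,0,87],[0,0,0,0.143,0,0,87],[0,0,0,0.144,0,0,87],[0,0,0,0,0,0,60]]'
python3 go.py 0.5095 0.1795 0.18 -0.034
```

```text
time: 0.75
position: [0.2025, 0.6176, 0.4046]
tool_rot: [0.808, 1.415, -0.808]
ft_force: [-0.2, -0.2, 0.2]
grip_width: 1.0
time: 1.25
position: [0.2024, 0.6176, 0.4046]
tool_rot: [1.234, 1.192, -1.234]
ft_force: [0.5, 0.8, 0.2]
grip_width: 0.964
t 1.25 grasp [0.2025 0.6176 0.2406] x [ 0. -0. -1.] jaw [ 0.999 -0.034  0.   ] F [0.5 0.8 0.2] w 83.8 q [-1.37  0.32  0.1   1.46 -0.03  1.37 -1.31]
turn option [-0.  0. -0.]
turn option [ 3.141 -0.    -0.   ]
TCP shift after turn, tool mm: [ 60.6 321.8 427.5]  before-turn axes: [ 60.8 321.9 427.3]
```

```bash
python3 -m creep '[[0,15,20,0,0,0,60],[0,25,33,0,0,0,60],[0,25,33,0,0,0,60],[0,25,33,0,0,0,60],[0,25,33,0,0,0,60]]'
python3 -m creep '[[0,25,33,0,0,0,60],[0,25,33,0,0,0,60],[0,25,33,0,0,0,60],[0,25,33,0,0,0,60],[0,25,33,0,0,0,60]]'
python3 -m creep '[[0,25,33,0,0,0,60],[0,25,33,0,0,0,60],[0,20,27,0,0,0,60],[0,10,14,0,0,0,60],[0,0,0,0,0,0,60]]'
python3 go.py 0.5095 0.1795 0.18 -0.034
python3 - <<'E'
from bench import get_image
import cv2
d=get_image("wrist"); cv2.imwrite("pics/w1.png",d["img"][:,:,::-1])
E
```

```text
time: 1.75
position: [0.313, 0.4604, 0.4048]
tool_rot: [1.231, 1.195, -1.231]
ft_force: [0.7, 0.9, 0.2]
grip_width: 0.697
time: 2.25
position: [0.4323, 0.2911, 0.405]
tool_rot: [1.232, 1.195, -1.231]
ft_force: [0.1, 0.6, -0.1]
grip_width: 0.689
time: 2.75
position: [0.5092, 0.1799, 0.4049]
tool_rot: [1.236, 1.19, -1.236]
ft_force: [-0.5, 0.4, -0.2]
grip_width: 0.688
t 2.75 grasp [0.5093 0.1798 0.2409] x [ 0.001 -0.001 -1.   ] jaw [ 0.999 -0.037  0.001] F [-0.5  0.4 -0.2] w 59.9 q [-0.84  0.08  0.48  1.74 -0.04  1.32 -0.39]
turn option [-0.003  0.001 -0.001]
turn option [ 3.139e+00 -1.000e-03 -2.000e-03]
TCP shift after turn, tool mm: [60.9  0.3  0.4]  before-turn axes: [60.9  0.3  0.4]
```

View pics/w1.png

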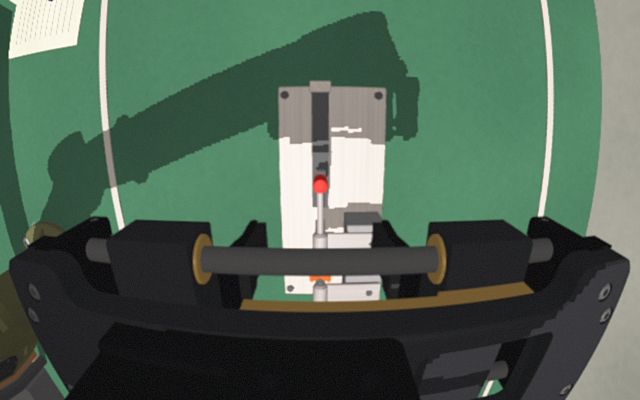

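The wrist view shows the red knob at (320,185), centred between the fingers (about 250 and 390), with the pin vertical in the image. I'll descend.

```bash
python3 -m creep '[[20,0,0,0,0,0,60],[35,0,0,0,0,0,60],[35,0,0,0,0,0,60],[30,0,0,0,0,0,60],[15,0,0,0,0,0,60]]'
python3 -m creep '[[13,0,0,0,0,0,50],[0,0,0,0,0,0,30],[0,0,0,0,0,0,5],[0,0,0,0,0,0,5],[0,0,0,0,0,0,5]]' 25
python3 -m creep '[[0,0,0,0,0,0,5],[0,0,0,0,0,0,5],[0,0,0,0,0,0,5]]' 
python3 go.py 0.5105 0.2115 0.092 -0.034
python3 - <<'E'
from bench import get_image
import cv2
d=get_image("scene"); i=d["img"][110:240,355:515,::-1]; cv2.imwrite("pics/s2.png",cv2.resize(i,None,fx=4,fy=4))
d=get_image("wrist"); cv2.imwrite("pics/w2.png",d["img"][:,:,::-1])
E
```

```text
time: 3.3
position: [0.5059, 0.1848, 0.267]
tool_rot: [1.228, 1.197, -1.235]
ft_force: [-0.3, 0.4, 0.4]
grip_width: 0.691
time: 3.8
position: [0.5084, 0.1832, 0.258]
tool_rot: [1.236, 1.193, -1.232]
ft_force: [0.0, -0.2, 0.2]
grip_width: 0.32
time: 4.1
position: [0.5095, 0.183, 0.2576]
tool_rot: [1.238, 1.189, -1.23]
ft_force: [5.4, 0.7, -2.4]
grip_width: 0.153
t 4.1 grasp [0.5104 0.1831 0.0936] x [ 0.006  0.001 -1.   ] jaw [ 0.999 -0.034  0.006] F [ 5.4  0.7 -2.4] w 13.3 q [-0.82  0.22  0.47  1.91 -0.12  1.03 -0.33]
turn option [-0.    -0.001 -0.006]
turn option [ 3.141e+00 -9.000e-03  2.000e-03]
TCP shift after turn, tool mm: [  1.6   0.  -28.6]  before-turn axes: [  1.6   0.  -28.6]
```

View pics/s2.png

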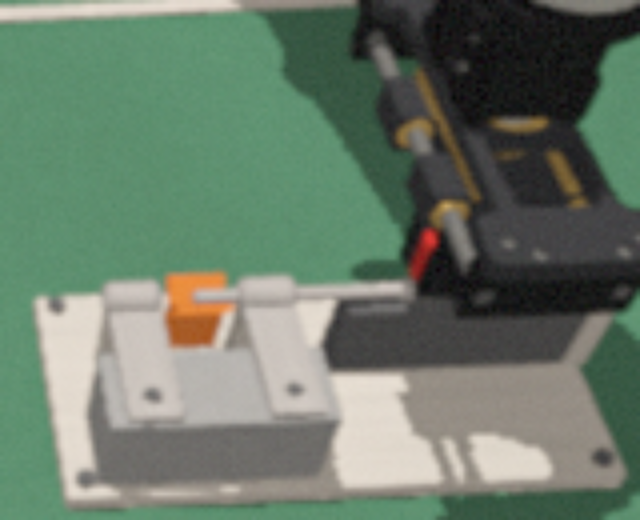

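View pics/w2.png

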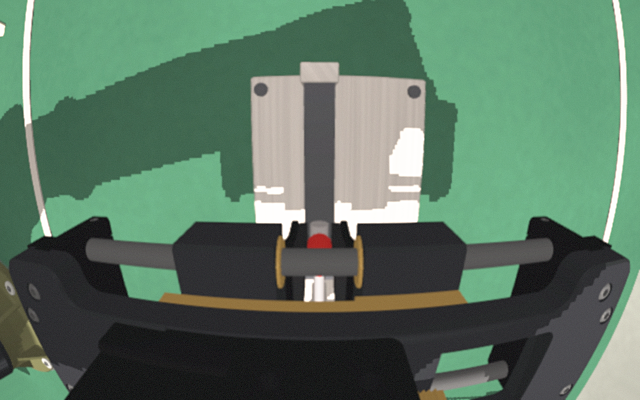

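```bash
python3 -m creep '[[0,0,-4,0,0,0,5],[0,0,-7,0,0,0,5],[0,0,-7,0,0,0,5],[0,0,-7,0,0,0,5],[0,0,-6,0,0,0,5]]'
python3 -m creep '[[0,0,-2,0,0,0,5],[0,0,0,0,0,0,5]]'
python3 go.py
python3 - <<'E'
from bench import get_image
import cv2
d=get_image("scene"); i=d["img"][110:240,355:515,::-1]; cv2.imwrite("pics/s3.png",cv2.resize(i,None,fx=4,fy=4))
E
```

```text
time: 4.7
position: [0.5107, 0.2131, 0.2576]
tool_rot: [1.237, 1.188, -1.232]
ft_force: [4.8, -2.5, -0.6]
grip_width: 0.154
time: 4.9
position: [0.5107, 0.2156, 0.2576]
tool_rot: [1.237, 1.189, -1.231]
ft_force: [5.6, -0.4, -1.8]
grip_width: 0.151
t 4.9 grasp [0.5116 0.2156 0.0936] x [ 0.005  0.    -1.   ] jaw [ 0.999 -0.034  0.005] F [ 5.6 -0.4 -1.8] w 13.1 q [-0.85  0.25  0.46  1.88 -0.13  1.04 -0.38]
```

View pics/s3.png

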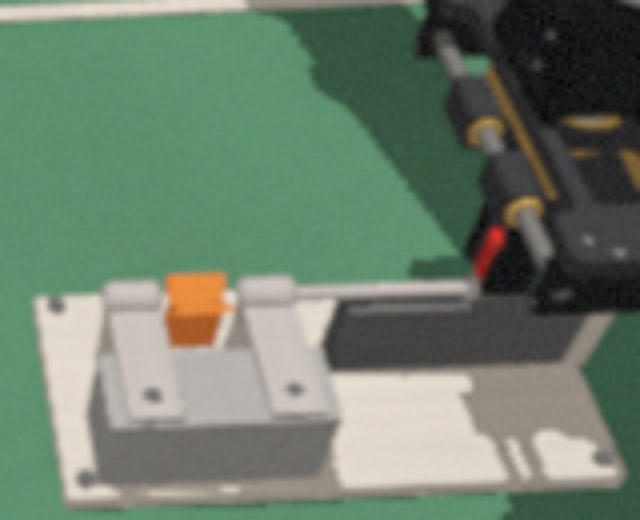

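Pin is out of the gap, with only the cradle visible between the knuckles. I'll release, rise and head for the cover.

```bash
python3 -m creep '[[0,0,0,0,0,0,60],[0,0,0,0,0,0,60],[0,0,0,0,0,0,60],[-10,0,0,0,0,0,60],[-25,0,0,0,0,0,60]]'
python3 -m creep '[[-30,0,0,0,0,0,60],[-30,0,0,0,0,0,60],[-30,0,0,0,0,0,60],[-15,0,0,0,0,0,60],[0,0,0,0,0,0,60]]'
python3 go.py 0.5026 -0.1911 0.14 -0.1218
python3 - <<'E'
from bench import get_image
import cv2
d=get_image("scene"); i=d["img"][110:240,355:515,::-1]; cv2.imwrite("pics/s4.png",cv2.resize(i,None,fx=4,fy=4))
E
```

```text
time: 5.45
position: [0.5079, 0.2158, 0.2906]
tool_rot: [1.23, 1.194, -1.238]
ft_force: [0.1, 1.4, 0.3]
grip_width: 0.52
time: 5.95
position: [0.5096, 0.2161, 0.3994]
tool_rot: [1.238, 1.192, -1.23]
ft_force: [0.6, 0.4, -0.7]
grip_width: 0.686
t 5.95 grasp [0.5102 0.2166 0.2354] x [ 0.004  0.003 -1.   ] jaw [ 0.999 -0.034  0.004] F [ 0.6  0.4 -0.7] w 59.6 q [-0.88  0.12  0.47  1.72 -0.06  1.31 -0.43]
turn option [ 0.088 -0.003 -0.004]
turn option [-3.054  0.006 -0.005]
TCP shift after turn, tool mm: [ 95.4  42.6 405.1]  before-turn axes: [ 94.2   6.5 407.5]
```

View pics/s4.png

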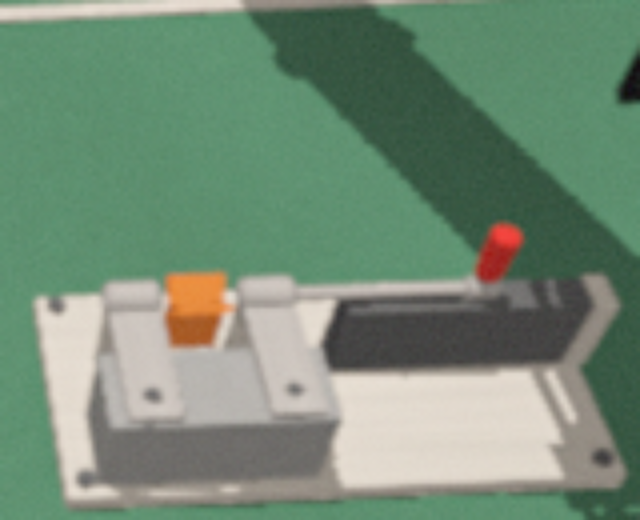

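The knob stayed where I drew it (crop 500,250) and the gap is clear. Moving over the white cover.

```bash
python3 -m creep '[[0,0,0,0.088,-0.003,-0.004,60],[0,2,20,0,0,0,60],[0,4,40,0,0,0,60],[0,4,40,0,0,0,60],[0,4,40,0,0,0,60]]'
python3 -m creep '[[0,4,40,0,0,0,60],[0,4,40,0,0,0,60],[0,5,40,0,0,0,60],[0,5,40,0,0,0,60],[0,5,40,0,0,0,60]]'
python3 -m creep '[[0,4,35,0,0,0,60],[0,2,20,0,0,0,60],[0,1,10,0,0,0,60],[0,0,0,0,0,0,60]]'
python3 go.py 0.5026 -0.1911 0.14 -0.1218
python3 - <<'E'
from bench import get_image
import cv2
d=get_image("wrist"); cv2.imwrite("pics/w5.png",d["img"][:,:,::-1])
E
```

```text
time: 6.5
position: [0.505, 0.0726, 0.3955]
tool_rot: [1.291, 1.151, -1.305]
ft_force: [0.7, -0.5, -0.2]
grip_width: 0.691
time: 7.0
position: [0.5029, -0.1286, 0.3963]
tool_rot: [1.293, 1.152, -1.304]
ft_force: [0.5, -0.2, 0.4]
grip_width: 0.689
time: 7.4
position: [0.5024, -0.193, 0.3969]
tool_rot: [1.295, 1.15, -1.306]
ft_force: [-0.1, 0.5, -0.3]
grip_width: 0.688
t 7.4 grasp [ 0.5014 -0.1935  0.2329] x [-0.006 -0.003 -1.   ] jaw [ 0.992 -0.124 -0.006] F [-0.1  0.5 -0.3] w 59.9 q [-0.47  0.1   0.84  1.76 -0.07  1.31  0.27]
turn option [-0.003  0.004  0.006]
turn option [ 3.139  0.009 -0.006]
TCP shift after turn, tool mm: [92.9 -0.  -1.9]  before-turn axes: [92.9  0.5 -2.3]
```

View pics/w5.png

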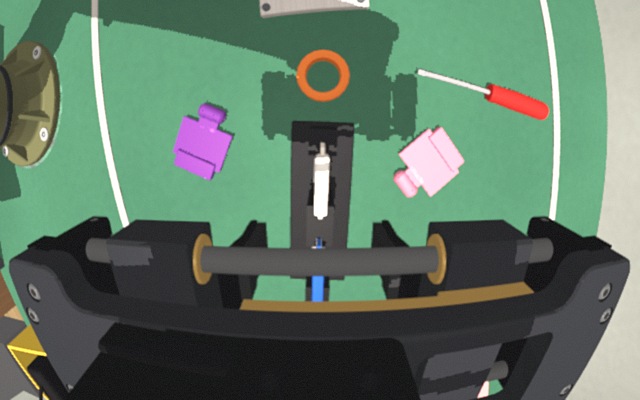

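The wrist view shows the white bar from (322,150) to (320,217), centred at about (321,186), with blue behind at (318,285). I'll check that against the wrist calibration.

Run:
```python
from h import *
K,V,i=cam("wrist")
cv2.imwrite("pics/w5c.png",cv2.resize(i[130:240,270:370,::-1],None,fx=6,fy=6,interpolation=cv2.INTER_CUBIC))
def fray(uv,z):
    d=np.array(uv,float)-K[:2,2]; r=np.linalg.norm(d); th=r/K[0,0]; c=np.array([np.sin(th)*d[0]/r,-np.sin(th)*d[1]/r,-np.cos(th)])
    C=-V[:3,:3].T@V[:3,3]; w=V[:3,:3].T@c; return C+w*(z-C[2])/w[2]
for uv in [(317,153),(328,153),(327,218),(314,218)]: print(fray(uv,.104).round(4))
```

```text
[ 0.5046 -0.1583  0.104 ]
[ 0.5143 -0.1595  0.104 ]
[ 0.5063 -0.2202  0.104 ]
[ 0.4942 -0.2187  0.104 ]
```

View pics/w5c.png

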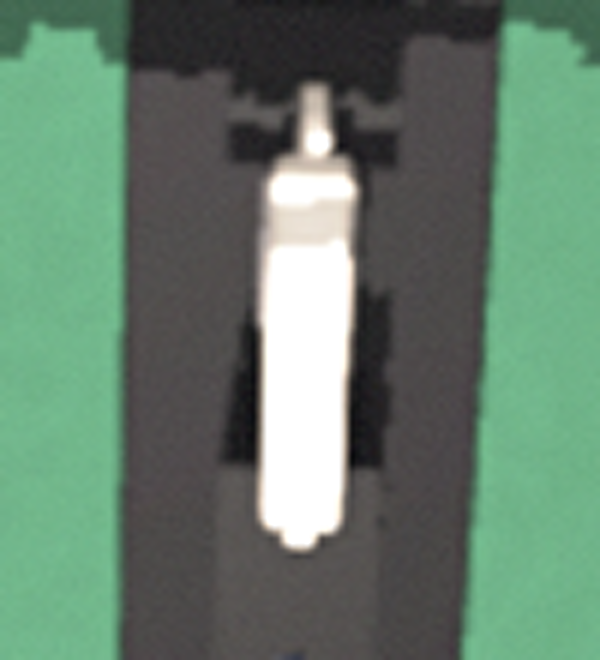

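```bash
python3 - <<'E'
from h import *
K,V,i=cam("wrist")
def fray(uv,z):
    d=np.array(uv,float)-K[:2,2]; r=np.linalg.norm(d); th=r/K[0,0]; c=np.array([np.sin(th)*d[0]/r,-np.sin(th)*d[1]/r,-np.cos(th)])
    C=-V[:3,:3].T@V[:3,3]; w=V[:3,:3].T@c; return C+w*(z-C[2])/w[2]
a,b=fray((321.6,156.3),.104),fray((320.2,217.8),.104)
print(a,b,(a+b)/2,"len",np.linalg.norm(a-b),"yaw",np.arctan2(-(a-b)[0],(a-b)[1]))
E
python3 go.py 0.5026 -0.1911 0.095 -0.1218
```

```text
[ 0.50879007 -0.16069786  0.104     ] [ 0.50055632 -0.21816108  0.104     ] [ 0.5046732  -0.18942947  0.104     ] len 0.05805012383975947 yaw -0.14231873624397606
t 7.55 grasp [ 0.5027 -0.1902  0.2333] x [-0.005 -0.002 -1.   ] jaw [ 0.993 -0.119 -0.005] F [-0.6  1.2  0. ] w 59.7 q [-0.47  0.1   0.84  1.76 -0.07  1.31  0.27]
turn option [0.002 0.002 0.005]
turn option [-3.139 -0.008  0.004]
TCP shift after turn, tool mm: [138.3  -0.8   1.3]  before-turn axes: [ 1.383e+02 -1.000e-01  1.000e+00]
```

```bash
python3 -m creep '[[15,1,1,0.008,0.002,0.005,60],[28,0,0,0,0,0,50],[28,0,0,0,0,0,50],[28,0,0,0,0,0,50],[20,0,0,0,0,0,50]]'
python3 -m creep '[[12,0,0,0,0,0,45],[6,0,0,0,0,0,45],[0,0,0,0,0,0,45]]'
python3 go.py 0.5035 -0.1911 0.095 -0.13
python3 - <<'E'
from bench import get_image
import cv2
d=get_image("scene"); i=d["img"][100:240,185:345,::-1]; cv2.imwrite("pics/s6.png",cv2.resize(i,None,fx=4,fy=4))
d=get_image("wrist"); cv2.imwrite("pics/w6.png",d["img"][:,:,::-1])
E
```

```text
time: 8.05
position: [0.5042, -0.1905, 0.2769]
tool_rot: [1.301, 1.147, -1.303]
ft_force: [-0.1, 0.0, 1.1]
grip_width: 0.579
time: 8.35
position: [0.5045, -0.192, 0.2606]
tool_rot: [1.303, 1.144, -1.304]
ft_force: [-0.4, -0.5, 0.7]
grip_width: 0.522
t 8.35 grasp [ 0.5046 -0.1922  0.0966] x [ 0.    -0.001 -1.   ] jaw [ 0.992 -0.129  0.001] F [-0.4 -0.5  0.7] w 45.4 q [-0.4   0.27  0.81  1.92 -0.22  1.05  0.38]
turn option [ 0.001  0.001 -0.001]
turn option [-3.141e+00  1.000e-03  2.000e-03]
TCP shift after turn, tool mm: [ 1.6 -1.1 -0.8]  before-turn axes: [ 1.6 -1.1 -0.8]
```

View pics/s6.png

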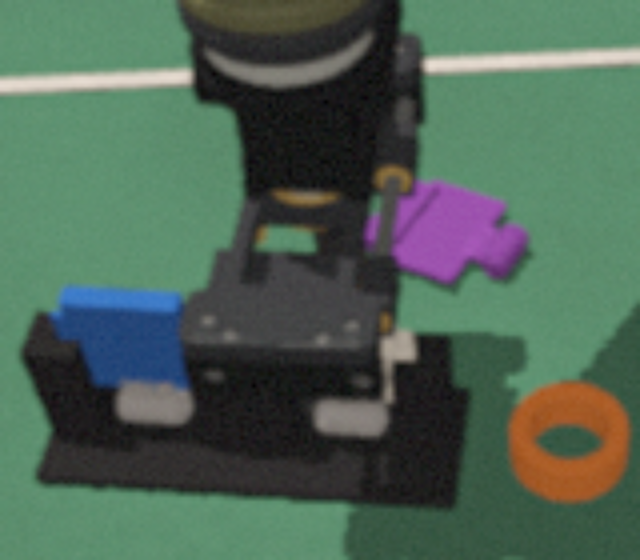

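View pics/w6.png

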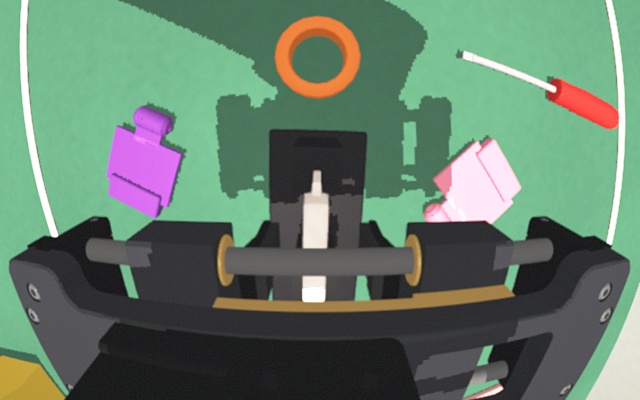

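The bar (column about 315) sits about 1 mm left of the finger centre (320), clear on both sides. Nudging and closing.

```bash
python3 -m creep '[[2,-1,-1,0,0,0,40],[0,0,0,0,0,0,25],[0,0,0,0,0,0,5],[0,0,0,0,0,0,5],[0,0,0,0,0,0,5]]' 40
python3 -m creep '[[0,0,0,0,0,0,5],[0,0,0,0,0,0,5],[0,0,0,0,0,0,5]]'
python3 go.py
```

```text
time: 8.95
position: [0.5036, -0.1916, 0.259]
tool_rot: [1.304, 1.143, -1.304]
ft_force: [1.0, -1.0, -0.9]
grip_width: 0.18
time: 9.25
position: [0.5033, -0.1916, 0.2589]
tool_rot: [1.304, 1.144, -1.304]
ft_force: [-2.5, 0.6, 2.7]
grip_width: 0.131
t 9.25 grasp [ 0.5034 -0.1918  0.0949] x [ 0.001 -0.001 -1.   ] jaw [ 0.992 -0.13   0.001] F [-2.5  0.6  2.7] w 11.4 q [-0.4   0.27  0.81  1.92 -0.22  1.04  0.38]
```

```bash
python3 -m creep '[[-4,0,0,0,0,0,5],[-10,0,0,0,0,0,5],[-12,0,0,0,0,0,5],[-12,0,0,0,0,0,5],[-15,0,0,0,0,0,5]]'
python3 go.py
python3 - <<'E'
from bench import get_image
import cv2
d=get_image("scene"); i=d["img"][100:240,185:345,::-1]; cv2.imwrite("pics/s7.png",cv2.resize(i,None,fx=4,fy=4))
E
```

```text
time: 9.75
position: [0.5034, -0.1915, 0.3131]
tool_rot: [1.304, 1.143, -1.304]
ft_force: [0.7, -0.5, -0.3]
grip_width: 0.134
t 9.75 grasp [ 0.5037 -0.1917  0.1491] x [ 0.001 -0.001 -1.   ] jaw [ 0.992 -0.13   0.002] F [ 0.7 -0.5 -0.3] w 11.6 q [-0.44  0.19  0.84  1.87 -0.15  1.15  0.32]
```

View pics/s7.png

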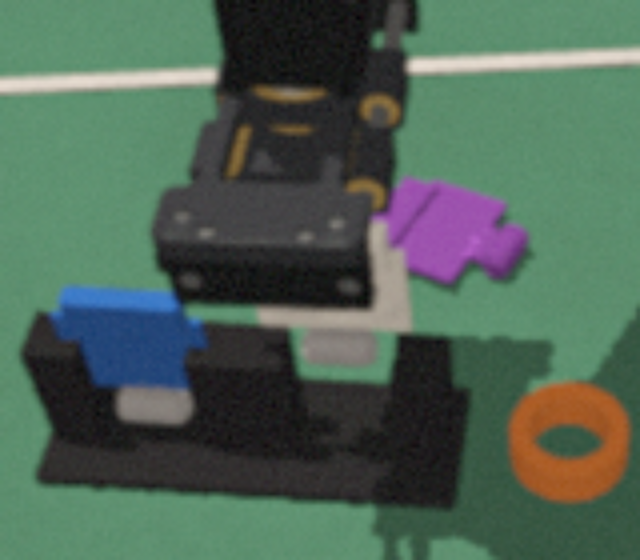

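Cover is cleanly out of the rack and upright, and blue hasn't moved. Rising a bit and carrying it to the jig.

```bash
python3 -m creep '[[-15,0,0,0,0,0,5],[-15,0,0,0,0,0,5],[-5,0,0,0,0,0,5],[0,0,0,-0.096,0,0,5],[0,0,0,0,0,0,5]]'
python3 go.py 0.5066 0.0697 0.175 -0.034
```

```text
time: 10.3
position: [0.5034, -0.1913, 0.3472]
tool_rot: [1.234, 1.191, -1.233]
ft_force: [-0.1, 0.9, -1.0]
grip_width: 0.133
t 10.3 grasp [ 0.5037 -0.1915  0.1832] x [ 0.001 -0.001 -1.   ] jaw [ 0.999 -0.033  0.001] F [-0.1  0.9 -1. ] w 11.6 q [-0.45  0.15  0.83  1.83 -0.12  1.21  0.39]
turn option [ 0.001  0.001 -0.001]
turn option [-3.141e+00  2.000e-03  2.000e-03]
TCP shift after turn, tool mm: [   8.2   -5.7 -261. ]  before-turn axes: [   7.9   -5.6 -261. ]
```

```bash
python3 -m creep '[[0,0,-10,0,0,0,5],[0,-0.6,-20,0,0,0,5],[0,-0.6,-28,0,0,0,5],[0,-0.6,-30,0,0,0,5],[0,-0.6,-30,0,0,0,5]]'
python3 -m creep '[[0,-0.6,-30,0,0,0,5],[0,-0.6,-30,0,0,0,5],[0,-0.6,-30,0,0,0,5],[0,-0.6,-24,0,0,0,5],[0,-0.6,-16,0,0,0,5]]'
python3 -m creep '[[0,-0.5,-9,0,0,0,5],[0,0,-4,0,0,0,5],[0,0,0,0,0,0,5],[0,0,0,0,0,0,5]]'
python3 go.py 0.5066 0.0697 0.175 -0.034
python3 - <<'E'
from bench import get_image
import cv2
d=get_image("scene"); i=d["img"][100:240,355:515,::-1]; cv2.imwrite("pics/s8.png",cv2.resize(i,None,fx=5,fy=4.2857 and 5)[:600])
d=get_image("top"); i=d["img"][190:280,140:300,::-1]; cv2.imwrite("pics/t8.png",cv2.resize(i,None,fx=5,fy=5))
E
```

```text
time: 10.8
position: [0.5047, -0.0716, 0.3465]
tool_rot: [1.235, 1.191, -1.236]
ft_force: [0.4, 0.2, -1.4]
grip_width: 0.134
time: 11.3
position: [0.5059, 0.0595, 0.3462]
tool_rot: [1.233, 1.193, -1.233]
ft_force: [0.2, -0.1, 0.1]
grip_width: 0.133
time: 11.7
position: [0.5065, 0.0684, 0.3465]
tool_rot: [1.235, 1.19, -1.236]
ft_force: [0.8, 0.4, -0.4]
grip_width: 0.134
t 11.7 grasp [0.5067 0.0681 0.1825] x [ 0.001 -0.002 -1.   ] jaw [ 0.999 -0.036  0.001] F [ 0.8  0.4 -0.4] w 11.6 q [-0.77  0.06  0.61  1.89 -0.03  1.2  -0.19]
turn option [-0.002  0.002 -0.001]
turn option [ 3.14e+00 -2.00e-03 -3.00e-03]
TCP shift after turn, tool mm: [ 7.5  0.1 -1.3]  before-turn axes: [ 7.5  0.1 -1.3]
```

View pics/s8.png

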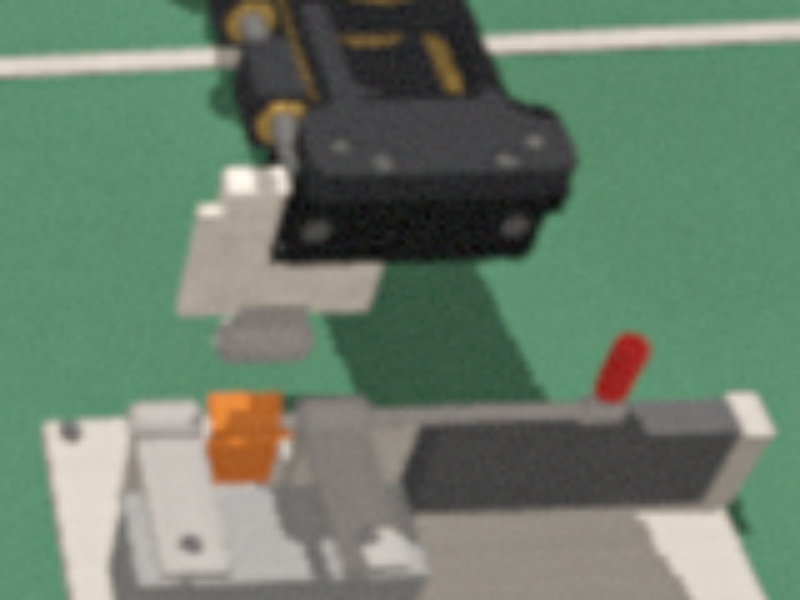

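View pics/t8.png

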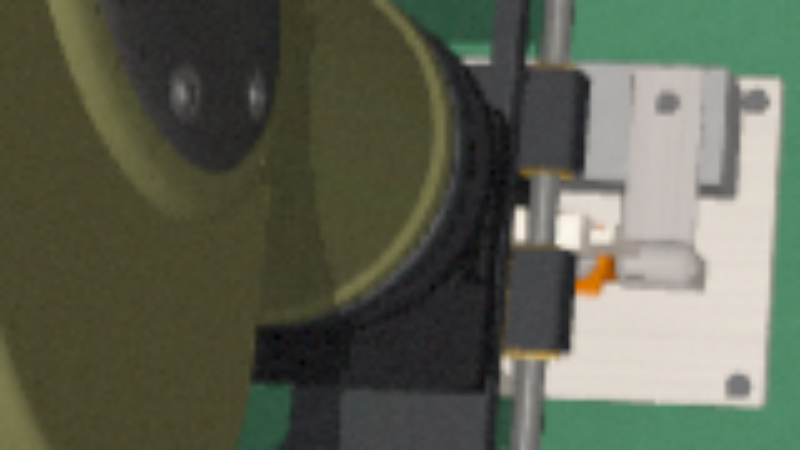

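Scene crop: the cover knuckle spans columns about 218-312 at row 336, and the plate bottom corners are at (180,312) and (380,312). The gap is columns about 200-300 at row 415. Comparing with projection.

Run:
```python
from h import *
d=np.load("cams.npz");K,V=d['Ks'],d['Vs']
up=lambda *c:(np.array(c)+.5)/5-.5+np.array((355,100))
def aty(uv,x):  # intersect with plane x=const
    C,w=ray(K,V,uv); return (C+w*(x-C[0])/w[0]).round(4)
print("knuckle ends on x=.512:",aty(up(218,338),.513),aty(up(312,336),.513))
print("plate bottom corners x=.509:",aty(up(179,310),.509),aty(up(377,312),.509))
print("gap ends:",aty(up(200,413),.510),aty(up(298,413),.510), "outer",aty(up(131,413),.510),aty(up(368,410),.510))
print("cradle",aty(up(207,393),.510),aty(up(284,395),.510))
```

```text
knuckle ends on x=.512: [0.513 0.046 0.122] [0.513  0.0817 0.1202]
plate bottom corners x=.509: [0.509  0.0305 0.1337] [0.509  0.1058 0.1268]
gap ends: [0.51   0.0475 0.0769] [0.51   0.087  0.0734] outer [0.51   0.02   0.0793] [0.51   0.1152 0.0727]
cradle [0.51   0.0483 0.0884] [0.51   0.0791 0.0846]
```

Run:
```python
from bench import get_image
import cv2
d=get_image("scene"); i=d["img"][130:205,375:445,::-1]; cv2.imwrite("pics/s9.png",cv2.resize(i,None,fx=8,fy=8,interpolation=cv2.INTER_CUBIC))
d=get_image("wrist"); cv2.imwrite("pics/w9.png",d["img"][:,:,::-1])
```

```text
(no output)
```

View pics/s9.png

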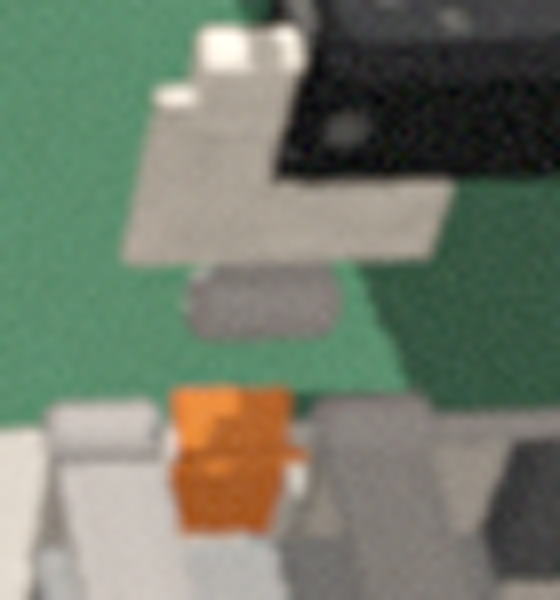

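View pics/w9.png

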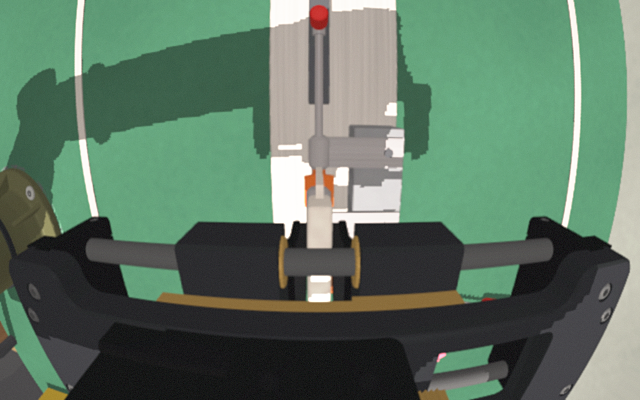

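Run:
```python
from h import *
d=np.load("cams.npz");K,V=d['Ks'],d['Vs']
def cr(P): return ((proj(K,V,P)-np.array((375,130))+.5)*8-.5).round(0)
def fr(o,a,pts):
    c,s=np.cos(a),np.sin(a); return [cr(np.array([o[0]+c*x-s*y,o[1]+s*x+c*y,o[2]+z])).tolist() for x,y,z in np.array(pts)/1000]
h=(.5067,.0681,.1116)
print("cover barrel ends (centre line), silhouettes +-9",fr(h,-.034,[(0,-17,0),(0,17,0),(7,0,-6),(2,-35,16),(2,35,16),(2,-35,66),(6,-28,80),(6,-28,69)]))
j=(.5066,.0697,.065)
print("jig",fr(j,-.034,[(0,-47.5,0),(0,-19.5,0),(0,19.5,0),(0,47.5,0),(0,-10,8)]))
```

```text
cover barrel ends (centre line), silhouettes +-9 [[196.0, 309.0], [340.0, 305.0], [269.0, 347.0], [132.0, 270.0], [433.0, 261.0], [169.0, 107.0], [216.0, 69.0], [207.0, 108.0]]
jig [[47.0, 444.0], [160.0, 440.0], [316.0, 435.0], [428.0, 431.0], [204.0, 417.0]]
```

Run:
```python
from bench import get_image
import cv2,numpy as np
im=np.mean([get_image("scene")["img"].astype(float) for _ in range(3)],0).astype(np.uint8)
cv2.imwrite("pics/s10full.png",im[:,:,::-1])
i=im[130:176,386:436,::-1]; cv2.imwrite("pics/s10.png",cv2.resize(i,None,fx=12,fy=12,interpolation=cv2.INTER_NEAREST))
```

```text
(no output)
```

View pics/s10.png

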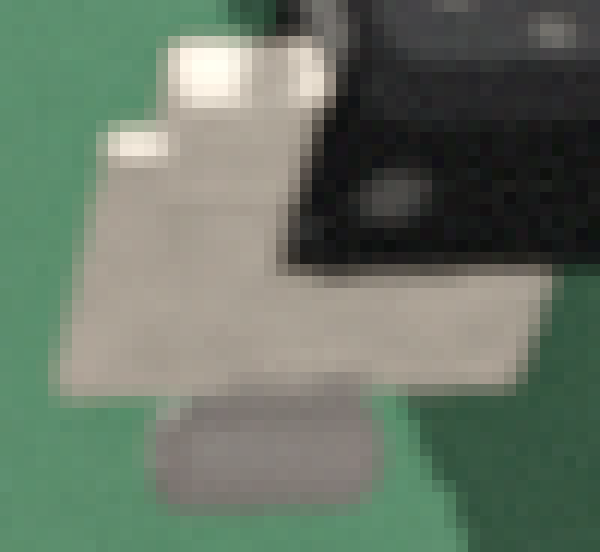

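```bash
cat > fc.py <<'E'
from h import *
d=np.load("cams.npz");K,V=d['Ks'],d['Vs']
px=lambda u,v:np.array((u/12+386-.5,v/12+130-.5))
obs=[((2,-35,16),px(55,398)),((2,35,16),px(522,392)),((2,-35,66),px(103,162)),((6,-28,80),px(165,106)),((-6,-28,80),px(170,38)),((6,-28,58),px(158,207))]
def W(p,P):
    Rr=R.from_euler('ZYX',[p[3],0,p[4]]).as_matrix(); return Rr@(np.array(P)/1000)+p[:3]
x0=np.array([.5067,.0681,.1116,-.034,0])
pr=np.array([.002,.005,.003,.01,.05])
def r(p): return np.r_[np.ravel([(proj(K,V,W(p,P))-uv)/.4 for P,uv in obs]),(p-x0)/pr]
q=least_squares(r,x0); print(q.x.round(4)); print((r(q.x)[:12]*.4).reshape(-1,2).round(2).tolist(),"init",(r(x0)[:12]*.4).reshape(-1,2).round(2).tolist())
for y in(-17,17):
    u=proj(K,V,W(q.x,(0,y,0))); print("barrel end pred 12x",(u-[386,130]+.5)*12)
E
python3 fc.py
```

```text
[ 0.5071  0.0671  0.1131 -0.0467  0.018 ]
[[0.41, 0.32], [-0.56, -0.48], [0.38, -0.45], [0.94, -0.5], [-0.7, 0.41], [-0.48, 0.7]] init [[1.02, 0.63], [-0.25, -0.03], [1.55, -0.1], [2.28, -0.13], [0.54, 0.79], [0.6, 1.06]]
barrel end pred 12x [158.85248934 460.93488938]
barrel end pred 12x [375.59020068 453.40156436]
```

Fit puts the knuckle about 2 mm short in y, with tilt within noise. I'll shift +2 mm in y and lower.

```bash
python3 -m creep '[[5,0,-1,0,0,0,5],[8,0,-1,0,0,0,5],[8,0,0,0,0,0,5],[6,0,0,0,0,0,5],[3,0,0,0,0,0,5]]'
python3 -m creep '[[0,0,0,0,0,0,5],[0,0,0,0,0,0,5]]'
python3 go.py 0.5066 0.07 0.136 -0.034
python3 - <<'E'
from bench import get_image
import cv2
d=get_image("scene"); i=d["img"][130:205,375:445,::-1]; cv2.imwrite("pics/s11.png",cv2.resize(i,None,fx=8,fy=8,interpolation=cv2.INTER_CUBIC))
E
```

```text
time: 12.55
position: [0.5061, 0.0716, 0.3154]
tool_rot: [1.232, 1.192, -1.235]
ft_force: [-0.4, 0.2, -0.6]
grip_width: 0.133
time: 12.75
position: [0.5066, 0.0715, 0.3166]
tool_rot: [1.234, 1.191, -1.234]
ft_force: [-0.4, 0.6, -1.6]
grip_width: 0.133
t 12.75 grasp [0.5068 0.0713 0.1526] x [ 0.001 -0.001 -1.   ] jaw [ 0.999 -0.034  0.001] F [-0.4  0.6 -1.6] w 11.6 q [-0.77  0.09  0.61  1.92 -0.06  1.14 -0.17]
turn option [-0.     0.001 -0.001]
turn option [ 3.141e+00 -2.000e-03 -2.000e-03]
TCP shift after turn, tool mm: [16.6  0.1  1.5]  before-turn axes: [16.6  0.   1.5]
```

View pics/s11.png

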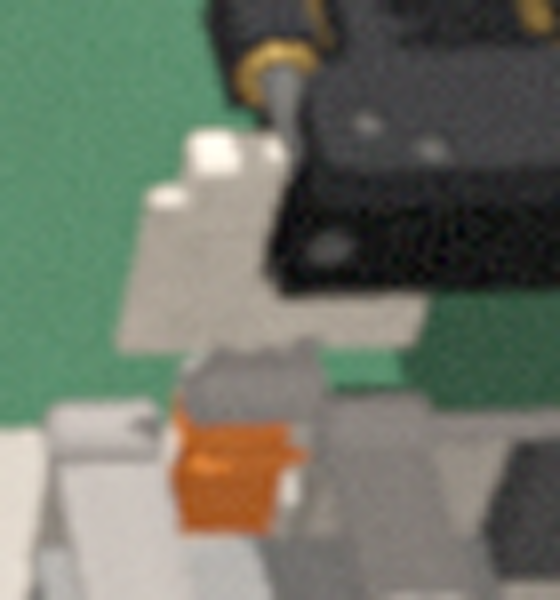

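Knuckle spans crop columns 180-325 just above the cradle. Allowing for perspective it lands at about 238 against a gap centre of about 236. I'll lower slowly and watch the force.

```bash
python3 -m creep '[[3,0,0.3,0,0,0,5],[3,0,0,0,0,0,5],[2,0,0,0,0,0,5],[1,0,0,0,0,0,5],[0,0,0,0,0,0,5]]'
python3 go.py 
python3 -m creep '[[1,0,0,0,0,0,5],[1,0,0,0,0,0,5],[0,0,0,0,0,0,5]]'
python3 go.py
```

```text
time: 13.3
position: [0.5067, 0.0712, 0.3079]
tool_rot: [1.234, 1.191, -1.233]
ft_force: [-0.9, 0.0, 1.8]
grip_width: 0.137
t 13.3 grasp [0.507  0.0711 0.1439] x [ 0.002 -0.001 -1.   ] jaw [ 0.999 -0.034  0.002] F [-0.9  0.   1.8] w 11.9 q [-0.76  0.1   0.61  1.93 -0.06  1.12 -0.17]
time: 13.6
position: [0.5067, 0.0713, 0.3058]
tool_rot: [1.234, 1.191, -1.233]
ft_force: [-0.7, -0.3, 3.4]
grip_width: 0.131
t 13.6 grasp [0.507  0.0711 0.1418] x [ 0.002 -0.001 -1.   ] jaw [ 0.999 -0.034  0.002] F [-0.7 -0.3  3.4] w 11.4 q [-0.76  0.11  0.61  1.93 -0.07  1.12 -0.16]
```

```bash
python3 -m creep '[[1.5,0,0,0,0,0,5],[1.5,0,0,0,0,0,5],[1,0,0,0,0,0,5],[0,0,0,0,0,0,5]]'
python3 go.py
python3 -m creep '[[1,0,0,0,0,0,5],[1,0,0,0,0,0,5],[0,0,0,0,0,0,5]]'
python3 go.py
python3 - <<'E'
from bench import get_image
import cv2
d=get_image("scene"); i=d["img"][130:205,375:445,::-1]; cv2.imwrite("pics/s12.png",cv2.resize(i,None,fx=8,fy=8,interpolation=cv2.INTER_CUBIC))
E
```

```text
time: 14.0
position: [0.5067, 0.0713, 0.3017]
tool_rot: [1.234, 1.191, -1.233]
ft_force: [0.1, -0.5, 5.3]
grip_width: 0.13
t 14.0 grasp [0.507  0.0711 0.1377] x [ 0.002 -0.001 -1.   ] jaw [ 0.999 -0.034  0.002] F [ 0.1 -0.5  5.3] w 11.3 q [-0.76  0.11  0.61  1.94 -0.07  1.11 -0.16]
time: 14.3
position: [0.5068, 0.0713, 0.2999]
tool_rot: [1.234, 1.191, -1.233]
ft_force: [0.7, -0.4, 6.2]
grip_width: 0.139
t 14.3 grasp [0.5071 0.0711 0.1359] x [ 0.002 -0.001 -1.   ] jaw [ 0.999 -0.034  0.002] F [ 0.7 -0.4  6.2] w 12.1 q [-0.76  0.11  0.61  1.94 -0.07  1.11 -0.16]
```

View pics/s12.png

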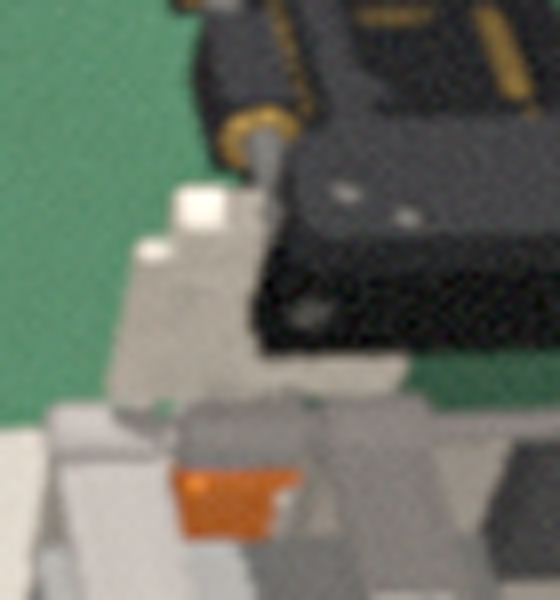

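The knuckle is in the gap, its top nearly level with the fixed barrels (row about 405). I'll press until the force jumps.

```bash
for k in 1 2; do python3 -m creep '[[0.5,0,0,0,0,0,5],[0,0,0,0,0,0,5]]' | grep -E "pos|force"; done; python3 go.py
```

```text
position: [0.5069, 0.0712, 0.2998]
ft_force: [-0.9, -0.4, 8.7]
position: [0.5069, 0.0712, 0.2997]
ft_force: [-2.2, -0.3, 10.7]
t 14.75 grasp [0.5073 0.0711 0.1357] x [ 0.002 -0.001 -1.   ] jaw [ 0.999 -0.034  0.002] F [-2.2 -0.3 10.7] w 11.7 q [-0.76  0.11  0.61  1.94 -0.07  1.11 -0.16]
```

```bash
python3 -m creep '[[0.6,-0.3,0,0,0,0,5],[0.5,0,0,0,0,0,5],[0,0,0,0,0,0,5],[0,0,0,0,0,0,5]]'
python3 go.py
python3 - <<'E'
from bench import get_image
import cv2
d=get_image("scene"); cv2.imwrite("pics/s13f.png",d["img"][:,:,::-1]); i=d["img"][130:205,375:475,::-1]; cv2.imwrite("pics/s13.png",cv2.resize(i,None,fx=8,fy=8,interpolation=cv2.INTER_CUBIC))
d=get_image("top");cv2.imwrite("pics/t13f.png",d["img"][:,:,::-1])
E
```

```text
time: 15.15
position: [0.507, 0.0711, 0.2996]
tool_rot: [1.236, 1.191, -1.232]
ft_force: [-2.6, -1.2, 17.1]
grip_width: 0.132
t 15.15 grasp [0.5074 0.0711 0.1356] x [ 0.003 -0.    -1.   ] jaw [ 0.999 -0.034  0.003] F [-2.6 -1.2 17.1] w 11.4 q [-0.76  0.11  0.61  1.94 -0.07  1.11 -0.16]
```

View pics/s13.png

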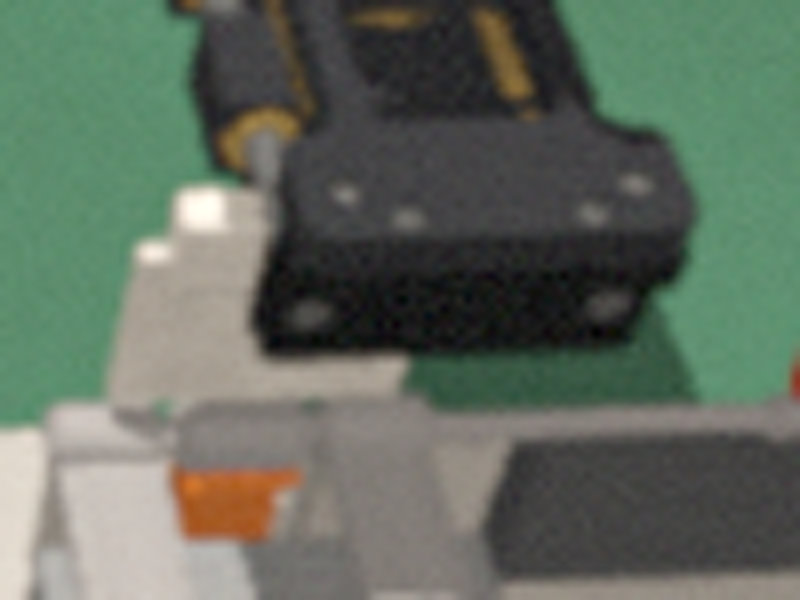

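View pics/s13f.png

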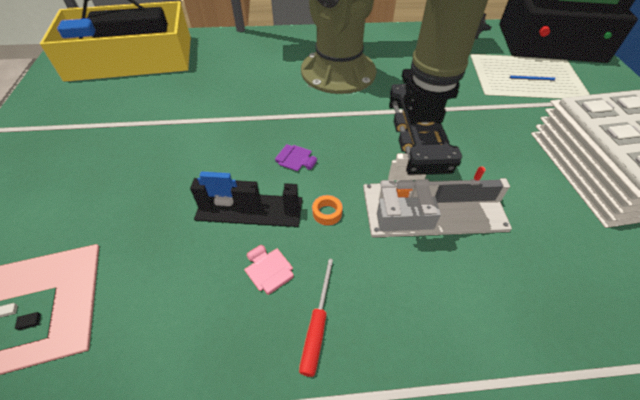

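View pics/t13f.png

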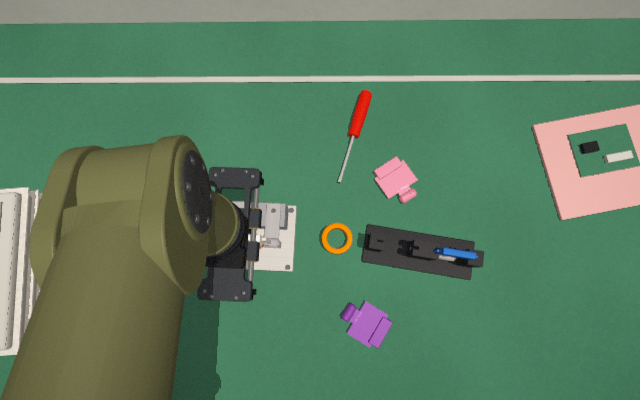

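The knuckle sits level with the fixed barrels (crop row about 405). Force rises with z constant, so the cradle is bottomed. Pin, blue cover, tape and screwdriver are where they should be. Handing in.

Run:
```python
from bench import ctrl,monitor
print(ctrl.close_job()); s=monitor.get_state(); print(s["time"],s["position"],s["ft_force"],s["grip_width"])
```

```text
the job is handed in; nothing more can be done
None
the job is handed in; nothing more can be done
```

The hinge pin is drawn back, and the white cover stands upright in the jig gap, pressed down and still gripped. I handed the job in at about 15 s of the 48 s allowed; no verdict was reported.

- **Pin:** I drew it back about 33 mm by the red knob, to a travel of about 0.077 (0.0655 was needed). Pictures showed the gap clear before I moved the cover.
- **Cover:** I lifted it straight out of the rack and lowered its knuckle into the gap.
- **Press:** The tool stopped sinking, at a height of 0.2997 m, while the upward force rose from 6 to 17 N. I take that as the cradle being bottomed. The hole then works out at about 65 mm above the table, as it should be.
- **Upright:** The tool is within about 0.003 rad of vertical.
- **Other things:** The last pictures show the blue cover, tape roll and screwdriver unmoved.

**Checks that disagreed or were not clean:**
- Before lowering, the scene camera suggested the cover was tilted by about 0.02 rad. I took that as within its calibration error and did not correct it.
- The knuckle's position along the hinge was only known to 1–2 mm, but it went into the gap without jamming.
- A small sideways force of about 3 N remained at the end.
- I could not read the state after handing in, so the final second of holding is unchecked.

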